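Stack a drilling pack in the fixture and bolt it in

TASK

Make up the drilling pack: pull the fixture's red slide knob fully out, lay the loose aluminium blank squarely on the blank already in the fixture, lay the blue jig plate squarely on top so that all the edges line up, and then push the knob fully home so its tongue covers the pack. Set the plates down rather than dropping them, and leave the other things on the bench where they are.

Things in the scene. Friction and masses are not known exactly. Their poses are not given: they have to be found in the camera images.
- bed (a point): Centre of the top face of the fixture's dark steel bed, 112 x 44 mm, 25 mm above the bench, its long sides open. Axes: x along the bed and the bolt, towards the red knob; z up.
- fixture: The green drilling fixture, fixed to the bench. Origin on the bench under the bed's centre, same axes. Foot plate 100 mm wide, 12 mm high, from x = -80 to +170 mm. Bolt housing from x = 80 to 130 mm, 50 mm wide, top 81 mm above the bench.
- knob (a point): Centre of the red round knob, 64 mm above the bench: a cylinder 36 mm across, 28 mm long, its axis along the bed's x, on a 10 mm rod. Bolt home: it lies at bed x = 174 mm with 30 mm of bare rod between housing and knob; pulled, it moves straight along bed +x. It can be pinched from above across its diameter.
- bolt (a joint): How far the bolt is pulled out: 0 = home (start, within 1 mm), 0.040 m = out, at the stop. A detent holds it at both ends: up to 5 N to pass the middle, then it snaps on. Tongue 16 mm wide, 59 to 69 mm above the bench; tip at bed x = 36 mm when home (over the plates' ends, 4 mm above a pack of three), 76 mm when out (clear of them).
- first_mid (a point): The aluminium blank that already lies on the bed, loose: a plate 120 x 50 x 10 mm (its x axis along the 120, z up out of the top face). The point is at its centre, half-way up. It may be turned end for end. Its long axis lies along the bed's x.
- blank_mid (a point): The other aluminium blank, lying loose flat on the bench: bare silver plate 120 x 50 x 10 mm (its x axis along the 120, z up out of the top face). The point is at its centre, half-way up. It may be turned end for end. 0.11 to 0.2 kg.
- jig_mid (a point): The jig plate, lying loose flat on the bench: a blue painted steel plate 120 x 50 x 10 mm (its x axis along the 120, z up out of the top face). The point is at its centre, half-way up. It may be turned end for end. Four steel drill bushes show near its ends, flush with the top (look only). 0.3 to 0.55 kg.
- offcut: Bystander among the plates: a copper offcut 100 x 60 x 8 mm. Origin under its centre.
- file: Bystander: a file with wooden handle, 295 mm long and 26 mm high, lying along its x.
- hacksaw: Bystander: a red-framed hacksaw lying flat, 420 x 100 mm and 28 mm high, along its x.
- hammer: Bystander: a hammer 280 mm long, lying along its x.
- oil: Bystander: a yellow upright oil bottle 60 mm across, 150 mm high. Origin under its centre.
- tin: Bystander: an open steel tin 120 x 90 x 45 mm. Origin under its centre.
- square: Bystander: a try square lying flat, wooden stock 100 mm long with a 150 mm blade, 16 mm high.
Mind the look-alikes: they are no part of the job. Of the things shaped like the part that bears jig_mid, the blue one is meant. What is shaped like the part that bears blank_mid but yellow is not meant.

How it is judged:
On the way, in this order (a step that is already met when the one before it is completed fails the run):
1. the knob is pulled fully out (more than 34 mm) (value of joint bolt above 0.034 m), for 0.2 s.
2. the loose blank lies squarely on the first one, released and at rest, the bolt still out (horizontal distance between blank_mid and first_mid below 0.006 m and angle between the x axis of blank_mid and the x axis of first_mid, either way round below 0.07 rad and z of blank_mid in the frame of first_mid between 0.007 and 0.013 m and angle between blank_mid's own z axis and vertical below 0.05 rad and contact force between the fingers and blank below 0.1 N and linear speed of blank below 0.02 m/s and value of joint bolt above 0.03 m), for 0.2 s.
3. the jig plate lies squarely on top, released and at rest, the bolt still out (horizontal distance between jig_mid and blank_mid below 0.006 m and angle between the x axis of jig_mid and the x axis of blank_mid, either way round below 0.07 rad and z of jig_mid in the frame of blank_mid between 0.007 and 0.013 m and angle between jig_mid's own z axis and vertical below 0.05 rad and horizontal distance between jig_mid and first_mid below 0.006 m and contact force between the fingers and jig below 0.1 N and linear speed of jig below 0.02 m/s and value of joint bolt above 0.03 m), for 0.2 s.
At the end, for the whole second after the job is handed in: First blank on the bed (8 mm), second blank on it, jig plate on top, all flat; each plate within 6 mm and 4 degrees of the one below, the jig plate also within 6 mm of the first blank; all released and at rest; the bolt home within 4 mm (horizontal distance between first_mid and bed below 0.008 m and angle between the x axis of first_mid and the x axis of bed, either way round below 0.07 rad and z of first_mid in the frame of bed between 0.002 and 0.008 m and angle between each of first_mid, blank_mid, jig_mid's own z axis and vertical below 0.05 rad and horizontal distance between each of blank_mid, jig_mid and first_mid below 0.006 m and angle between the x axis of blank_mid and the x axis of first_mid, either way round below 0.07 rad and z of blank_mid in the frame of first_mid between 0.007 and 0.013 m and horizontal distance between jig_mid and blank_mid below 0.006 m and angle between the x axis of jig_mid and the x axis of blank_mid, either way round below 0.07 rad and z of jig_mid in the frame of blank_mid between 0.007 and 0.013 m and contact force between the fingers and first below 0.1 N and linear speed of each of first, blank, jig below 0.02 m/s and contact force between the fingers and blank below 0.1 N and contact force between the fingers and jig below 0.1 N and value of joint bolt below 0.004 m); the robot touches nothing.
It fails at once if a plate is dropped or thrown (moves faster than 0.4 m/s with no finger on it) ((linear speed of first above 0.4 m/s and contact force between the fingers and first below 0.1 N) or (linear speed of blank above 0.4 m/s and contact force between the fingers and blank below 0.1 N) or (linear speed of jig above 0.4 m/s and contact force between the fingers and jig below 0.1 N)).
It fails at once if another thing on the bench is moved by more than 30 mm (distance of any of offcut, file, hacksaw, hammer, oil, tin, square from where it was at the start of the episode above 0.03 m).
It also fails if it takes over 72 s, if anything falls off the work surface, if the arm or the gripper's body presses on something with over 40 N, if the wrist force passes 120 N, or if a joint passes its speed limit or range.

ROBOT

A 6-joint arm with a two-finger parallel gripper is mounted at the origin on the work surface. World frame = base frame: x ahead of the robot, y to its left, z up, the work surface at z = 0. Lengths are in m, angles in rad, forces in N, time in s.
With the tool pointing down it reaches from about 0.2 to 0.875 m from the base axis. Payload 3.4 kg.
Tool frame: the origin (TCP) lies midway between the tips of the shut fingers; the grasp point (between the pads) lies 19 mm behind it (bot.tcp_to_grasp is the distance from the TCP to the grasp point, in m); z points along the fingers, y is the line along which they close (so a half turn about z gives the same grasp; the last joint's range is limited). The gripper opens to 94 mm and grips with 3 to 60 N. Pads are 16 mm wide; open, the fingers measure 119 mm over their backs; the gripper's body (75 mm by 177 mm) begins 78 mm behind the grasp point.
Start: joints at [-1.421, 0.276, 1.505, -0, 1.361, -0.121], TCP at [0.154, -0.554, 0.205] pointing down, gripper open.
Joint ranges: [-2.89, 2.89], [-0.75, 2.08], [0.22, 2.7], [-1.18, 4.32], [0.11, 2.71], [-2.7, 2.7]. Speed limits (rad/s): [2.57, 2.57, 3.14, 3.14, 3.14, 3.14].

INTERFACE

Orientations are given as a 3x3 rotation matrix whose columns are the frame's x, y, z axes.
In Python, from rig import bot, optics gives the robot as it stands.
- The arm moves only by the shell command python3 -m handwheel 'ROWS' [OPENING] [FORCE]. ROWS is JSON, a list of rows, each a list of 4 numbers: the shift along the world's x, y, z in m, then the turn about the world's z in rad. In form: [[tx, ty, tz, yaw], ...]. A call has 1 to 8 rows; each row shifts and turns the commanded pose from where the row before left it; what a row does not reach is not made up. A row lasts 1/8 s, in which the tool goes at most 62.5 mm and 10.7 degrees, less where a joint would pass 70% of its speed; a pose out of reach is approached as far as the arm can. A call is refused whole if a number of a shift passes 0.0625 or a number of a turn 0.188, either way. A call with a gripper value outside its range is refused whole. OPENING is the opening, from 0 (shut) to 1 (fully open), set as the call begins (- or left out, the last holds). The fingers move at their own pace and stop on an object; FORCE is the grip in N (left out, the last holds). Time passes only in rows, so rows that do not move let the fingers close. It gives the time, the measured TCP pose, the force, the opening and the grip force at its end, in the units of the state.
- bot.sense(): the state, without advancing time (a new reading comes with each control period).
- optics.get_image(name): name is "side" or "top" or "wrist"; returns a dict with "image" (480x640x3 uint8, red, green, blue), "range_z" (480x640 float32, m along the optical axis (not along the pixel's ray), 0 where there is no reading), "fx", "fy", "cx", "cy" (pixels), "R" (3x3) and "t" (3): a world point X has camera coordinates R X + t. Camera axes: x right, y down, z forward; pixel columns grow to the right and rows downward; lengths in m; the calibration is good to about 2 mm. A picture is of the moment at which its call begins.
- bot.hand_in(): hands the job in; it is judged then, once.
The state is a dict: "time": time; "qpos": joint angles; "qvel": joint speeds; "tau": joint torques, N m; "eef_pos": TCP position; "ee_rot": TCP orientation; "ft_force": force on the tool from outside, world axes, zero at the start; "moment": the same for the moment, N m; "finger_gap": finger opening in m; "finger_force": force on a finger pad.
Only numpy, scipy, OpenCV 4.12 (cv2) and the standard library are available. Lean on these libraries where they do the work, as an engineer would, in place of code of your own. Each camera call takes 0.05 s, during which the arm holds its last target. There are 200 camera calls.

## Working session

There is one attempt and no reset: what is moved stays moved. The work goes in short steps, Python scripts to look and compute and a shell command to move; the robot and the scene stay as the last step left them, time stands still between calls to the robot, and variables do not carry over. Pictures are saved under pics/ and viewed, at most 10 in all, crops included, and the job is handed in when it is done.

```bash
mkdir -p pics; ls
cat > h.py <<'E'
from rig import bot, optics
import numpy as np, cv2
def snap(n):
    d=optics.get_image(n); np.savez('pics/'+n,**d); return d
def load(n): return dict(np.load('pics/'+n+'.npz'))
def px(d,u,v,z=None):
    R,t=np.array(d['R']),np.array(d['t']); c=-R.T@t
    r=R.T@np.array([(u-d['cx'])/d['fx'],(v-d['cy'])/d['fy'],1.])
    if z is None: return c+r*d['range_z'][int(v),int(u)]
    return c+r*(z-c[2])/r[2]
E
python3 - <<'E'
from h import *
for n in ['top','side']:
    d=snap(n); cv2.imwrite(f'pics/{n}0.png',d['image'][:,:,::-1])
s=bot.sense(); print(s['time'],s['eef_pos'],s['finger_gap'],s['ft_force'])
E
```

```text
pics
0.1 [ 0.15374424 -0.55355555  0.20472549] 0.09373364026000665 [-0.20974048 -0.58995538 -0.05822567]
```

View pics/top0.png

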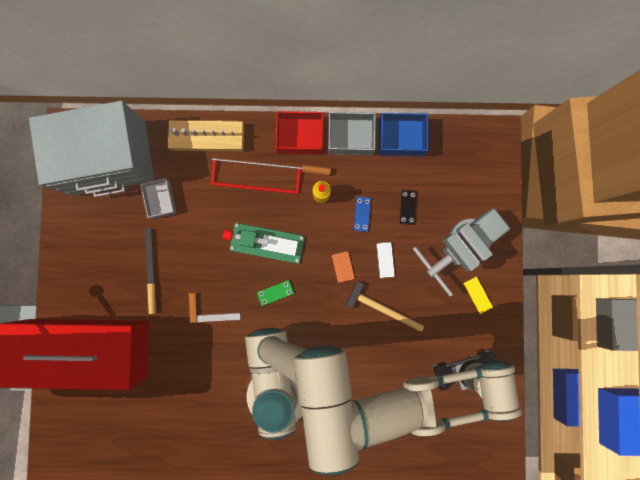

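The top view shows the fixture at about (267,243) with the knob on its left at (228,236). The blue jig is at (362,214) and the silver blank at (386,260). Next I measure them with colour masks and enlarge that region.

```bash
cat >> h.py <<'E'
def rect(d,mask,z,roi):
    m=np.zeros_like(mask,dtype=np.uint8); a,b,c,e=roi; m[b:e,a:c]=mask[b:e,a:c]
    n,l,st,_=cv2.connectedComponentsWithStats(m); k=1+np.argmax(st[1:,4]); ys,xs=np.where(l==k)
    # hull of pixel corners -> world plane
    P=np.array([px(d,x,y,z)[:2] for x,y in zip(xs,ys)],dtype=np.float32)
    r=cv2.minAreaRect(P); c=cv2.boxPoints(r); e1=c[1]-c[0]; e2=c[2]-c[1]
    L=e1 if np.hypot(*e1)>np.hypot(*e2) else e2
    return np.round(r[0],4),np.round(r[1],4),round(np.arctan2(L[1],L[0])%np.pi,3),len(xs)
E
python3 - <<'E'
from h import *
d=load('top'); im=d['image'].astype(int); r,g,b=im[...,0],im[...,1],im[...,2]
sat=im.max(2)-im.min(2)
print(d['R'],d['t'],d['fx'])
print('jig',rect(d,(b>r+50)&(b>g+25),.01,(340,185,380,240)))
white=(sat<40)&(im.min(2)>150)
print('blank',rect(d,white,.01,(370,235,400,285)))
print('first',rect(d,white,.035,(255,225,310,260)))
print('knob',rect(d,(r>140)&(g<60),.075,(215,225,240,245)))
gr=(g>r+15)&(g>b+5)
print('foot',rect(d,gr,.012,(220,215,315,270)))
print([px(d,u,v) .round(3) for u,v in [(386,260),(362,214),(290,244),(228,236),(250,239)]])
cv2.imwrite('pics/c1.png',cv2.resize(d['image'][180:300,210:410,::-1],(800,480),interpolation=cv2.INTER_CUBIC))
E
```

```text
[[ 1.53672893e-02 -9.99881735e-01 -6.01416903e-04]
 [-9.97267982e-01 -1.52836486e-02 -7.22701988e-02]
 [ 7.22524599e-02  1.71037087e-03 -9.97384909e-01]] [-0.13285241  0.53982196  1.79558654] 521.7676363224708
jig (array([ 0.6318, -0.2824]), array([0.0492, 0.1189]), np.float32(3.062), 423)
blank (array([ 0.472 , -0.3654]), array([0.1192, 0.0497]), np.float32(0.105), 490)
first (array([0.5178, 0.0112]), array([0.134 , 0.0501]), np.float32(1.389), 521)
knob (array([0.5461, 0.1782]), array([0.0305, 0.0331]), np.float32(2.96), 87)
foot (array([0.5243, 0.0492]), array([0.2482, 0.099 ]), np.float32(1.395), 1374)
[array([ 0.47 , -0.367,  0.016]), array([ 0.63 , -0.282,  0.017]), array([ 0.52 , -0.033,  0.027]), array([0.541, 0.174, 0.076]), array([0.532, 0.099, 0.076])]
```

View pics/c1.png

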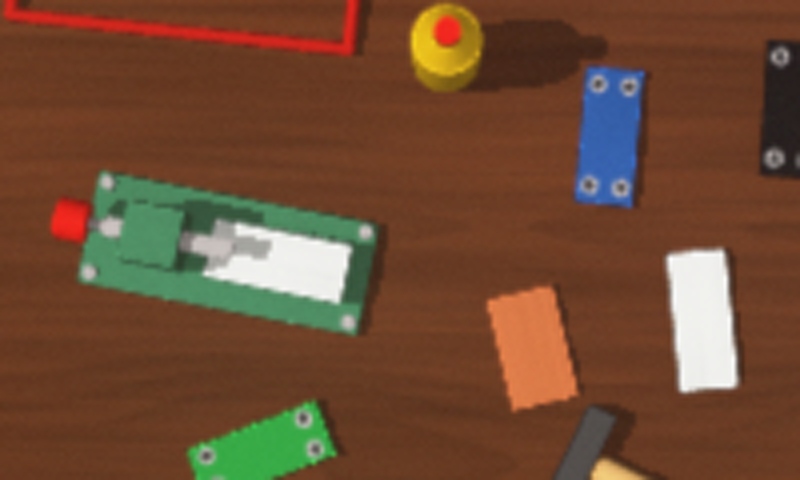

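The crop confirms it: fixture foot angle is 1.395 rad, the knob is at (0.546,0.178), and the foot measures the stated 248x99 mm. Now the oil bottle's clearance and the tool orientation.

Run:
```python
from h import *
d=load('top'); print(bot.sense()['ee_rot'].round(3), bot.sense()['qpos'])
im=d['image'].astype(int)
for z in (.0,.1,.15): print('oil px',z,px(d,321,190,z).round(3),px(d,321,187,z).round(3))
print('cap',px(d,321,187).round(3), px(d,330,196).round(3))
P=np.array([px(d,u,v) for u in range(305,340) for v in range(175,212)])
Q=P[(P[:,2]>.05)]; print(Q.min(0),Q.max(0)); Q=P[(P[:,2]>.12)]; print(Q.min(0),Q.max(0))
w=snap('wrist'); print(w['R'],w['t'],-w['R'].T@w['t'],w['fx'])
print(optics.get_image('side')['t'])
```

```text
[[ 0.964  0.268 -0.   ]
 [ 0.268 -0.964  0.002]
 [ 0.    -0.002 -1.   ]] [-1.42097739e+00  2.76494085e-01  1.50597447e+00 -3.11261958e-06
  1.36068091e+00 -1.20997971e-01]
oil px 0.0 [ 0.715 -0.138  0.   ] [ 0.726 -0.138  0.   ]
oil px 0.1 [ 0.698 -0.138  0.1  ] [ 0.709 -0.137  0.1  ]
oil px 0.15 [ 0.69  -0.137  0.15 ] [ 0.7   -0.137  0.15 ]
cap [ 0.7   -0.137  0.149] [ 0.694 -0.17  -0.002]
[ 0.4106532  -0.1675788   0.05520644] [ 0.72932833 -0.11059162  1.82982406]
[ 0.4106532  -0.16046195  0.12001148] [ 0.71502312 -0.12071334  1.82982406]
[[ 0.26800208 -0.96341472 -0.0026395 ]
 [-0.92885165 -0.2591127   0.26475501]
 [-0.2557528  -0.06850319 -0.9643121 ]] [-0.57322583 -0.02793658  0.39278027] [ 0.22813143 -0.53258622  0.38464609] 400.543998100978
[-0.38065448 -0.19830497  1.89088446]
```

```bash
python3 -m handwheel '[[0.028,0.052,0,0.08],[0.028,0.052,0,0.08],[0.028,0.052,0,0.08],[0.028,0.052,0,0.08],[0.028,0.052,0,0.08],[0.028,0.052,0,0.08],[0.028,0.052,0,0.08]]' 1 40; python3 -m handwheel '[[0.028,0.052,0,0.08],[0.028,0.052,0,0.08],[0.028,0.052,0,0.08],[0.028,0.052,0,0.08],[0.028,0.052,0,0.08],[0.028,0.052,0,0.08],[0.028,0.052,0,0.08],[0,0,0,0]]'
python3 - <<'E'
from h import *
w=snap('wrist'); cv2.imwrite('pics/w1.png',w['image'][:,:,::-1]); s=bot.sense(); R=s['ee_rot']; print(s['eef_pos'],np.arctan2(R[1,0],R[0,0]),s['qpos'].round(2))
E
```

```text
time: 1.08
eef_pos: [0.3504, -0.1884, 0.2056]
ee_rot: [[0.673, 0.74, 0.001], [0.74, -0.673, -0.0], [0.0, 0.001, -1.0]]
ft_force: [0.3, -0.8, 0.9]
finger_gap: 0.0937
finger_force: 0.0
time: 2.08
eef_pos: [0.5471, 0.1773, 0.2045]
ee_rot: [[0.175, 0.985, -0.0], [0.985, -0.175, 0.001], [0.001, -0.0, -1.0]]
ft_force: [0.1, 0.1, -0.3]
finger_gap: 0.0934
finger_force: 0.0
[0.54587164 0.17526269 0.20456881] 1.3933776194700978 [ 0.19  0.27  1.51 -0.    1.36  0.37]
```

View pics/w1.png

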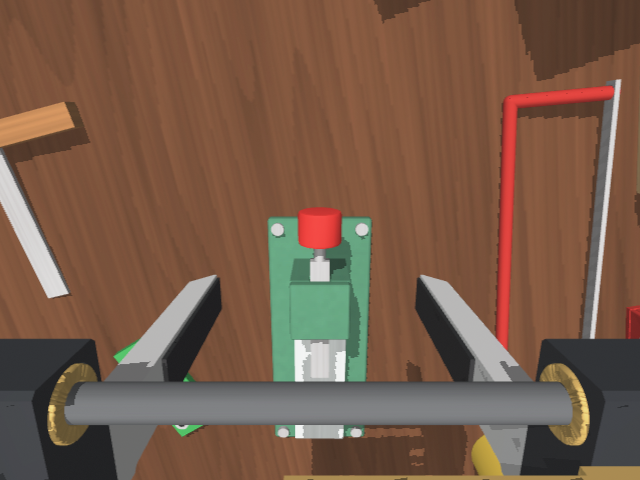

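The wrist view shows the knob at (320,215–247), the foot's end corners at (269,218) and (371,218), and the finger tips at about (217,280) and (423,280).

Run:
```python
from h import *
w=load('wrist')
print('foot',[px(w,u,v,.012).round(4) for u,v in [(269,218),(371,218)]])
print('knob top edges',px(w,320,212,.082).round(4),px(w,320,227).round(4),px(w,299,228,.064).round(4),px(w,341,228,.064).round(4))
print('first end', px(w,295,437,.035).round(4),px(w,344,437,.035).round(4), px(w,335,425).round(4))
print('exp foot end mid', np.array([.5164,.0049])+.17*np.array([.175,.985]))
```

```text
foot [array([0.5002, 0.1808, 0.012 ]), array([0.5957, 0.164 , 0.012 ])]
knob top edges [0.5512 0.1923 0.082 ] [0.5491 0.1804 0.0812] [0.5313 0.1784 0.064 ] [0.5653 0.1724 0.064 ]
first end [ 0.4825 -0.0489  0.035 ] [ 0.533  -0.0577  0.035 ] [ 0.5263 -0.0405  0.0361]
exp foot end mid [0.54615 0.17235]
```

```bash
python3 -m handwheel '[[0.001,0.001,-0.04,0],[0,0,-0.04,0],[0,0,-0.04,0],[0,0,-0.03,0],[0,0,-0.01,0],[0,0,0,0]]' 1 40; python3 -m handwheel '[[0,0,0,0],[0,0,0,0],[0,0,0,0],[0,0,0,0],[0,0,0,0]]' 0.2 40
```

```text
time: 2.88
eef_pos: [0.5466, 0.174, 0.0456]
ee_rot: [[0.18, 0.984, -0.0], [0.984, -0.18, -0.0], [-0.0, -0.0, -1.0]]
ft_force: [-0.1, -0.1, -0.2]
finger_gap: 0.0942
finger_force: 0.0
time: 3.5
eef_pos: [0.5468, 0.175, 0.0456]
ee_rot: [[0.179, 0.984, 0.0], [0.984, -0.179, -0.0], [0.0, 0.0, -1.0]]
ft_force: [-0.1, 0.2, -0.3]
finger_gap: 0.0477
finger_force: 0.0
```

Still closing; I wait two more rows, then pull 43 mm along (0.175, 0.985).

```bash
python3 -m handwheel '[[0,0,0,0],[0,0,0,0],[0,0,0,0]]' 0.2 40; python3 -m handwheel '[[0.0014,0.0079,0,0],[0.0014,0.0079,0,0],[0.0014,0.0079,0,0],[0.0014,0.0079,0,0],[0.0014,0.0079,0,0],[0.0005,0.003,0,0],[0,0,0,0],[0,0,0,0]]'
```

```text
time: 3.88
eef_pos: [0.5478, 0.1748, 0.0455]
ee_rot: [[0.179, 0.984, 0.002], [0.984, -0.179, -0.0], [0.0, 0.002, -1.0]]
ft_force: [3.3, -0.8, -3.2]
finger_gap: 0.0352
finger_force: 40.0
time: 4.88
eef_pos: [0.5547, 0.2142, 0.0455]
ee_rot: [[0.177, 0.984, 0.0], [0.984, -0.177, -0.006], [-0.006, 0.001, -1.0]]
ft_force: [4.5, -8.8, -1.6]
finger_gap: 0.0351
finger_force: 40.0
```

```bash
python3 -m handwheel '[[0,0,0,0],[0,0,0,0],[0,0,0,0],[0,0,0.03,0],[0,0,0.04,0],[0,0,0.045,0],[0,0,0.04,0],[0,0,0,0]]' 0.95 20
python3 - <<'E'
from h import *
w=snap('wrist'); im=w['image'].astype(int); m=(im[...,0]>140)&(im[...,1]<60); m[:,:260]=0; m[:,400:]=0
ys,xs=np.where(m); print(bot.sense()['eef_pos'],xs.min(),xs.max(),ys.min(),ys.max())
print(px(w,(xs.min()+xs.max())/2,ys.min(),.082))
E
```

```text
time: 5.88
eef_pos: [0.556, 0.2184, 0.2042]
ee_rot: [[0.179, 0.984, 0.007], [0.984, -0.179, 0.002], [0.003, 0.006, -1.0]]
ft_force: [0.8, 0.3, -0.3]
finger_gap: 0.0893
finger_force: 0.0
[0.55456798 0.21796037 0.20182033] 295 337 210 251
[0.55824568 0.23565416 0.082     ]
```

```bash
python3 -m handwheel '[[-0.0075,-0.0527,0,-0.1175],[-0.0075,-0.0527,0,-0.1175],[-0.0075,-0.0527,0,-0.1175],[-0.0075,-0.0527,0,-0.1175],[-0.0075,-0.0527,0,-0.1175],[-0.0075,-0.0527,0,-0.1175]]'; python3 -m handwheel '[[-0.0075,-0.0527,0,-0.1175],[-0.0075,-0.0527,0,-0.1175],[-0.0075,-0.0527,0,-0.1175],[-0.0075,-0.0527,0,-0.1175],[-0.0075,-0.0527,0,-0.1175],[0,0,0,0],[0,0,0,0]]'
python3 - <<'E'
from h import *
w=snap('wrist'); cv2.imwrite('pics/w2.png',w['image'][:,:,::-1]); s=bot.sense(); R=s['ee_rot']; print(s['eef_pos'],np.arctan2(R[1,0],R[0,0]),s['qpos'].round(2))
im=w['image'].astype(int); white=(im.max(2)-im.min(2)<40)&(im.min(2)>150)
print(rect(w,white,.01,(235,100,405,375)))
E
```

```text
time: 6.68
eef_pos: [0.5076, -0.0997, 0.1985]
ee_rot: [[0.776, 0.63, -0.004], [0.63, -0.776, 0.002], [-0.002, -0.003, -1.0]]
ft_force: [0.5, 0.5, 0.5]
finger_gap: 0.089
finger_force: 0.0
time: 7.55
eef_pos: [0.4711, -0.3608, 0.1987]
ee_rot: [[0.995, 0.098, -0.002], [0.098, -0.995, 0.004], [-0.002, -0.004, -1.0]]
ft_force: [0.2, 0.3, 0.1]
finger_gap: 0.089
finger_force: 0.0
[ 0.47142268 -0.36046219  0.19926294] 0.0995023731432328 [-0.77  0.31  1.47  0.    1.36  0.7 ]
(array([ 0.4732, -0.3656]), array([0.1199, 0.0504]), np.float32(0.107), 6766)
```

View pics/w2.png

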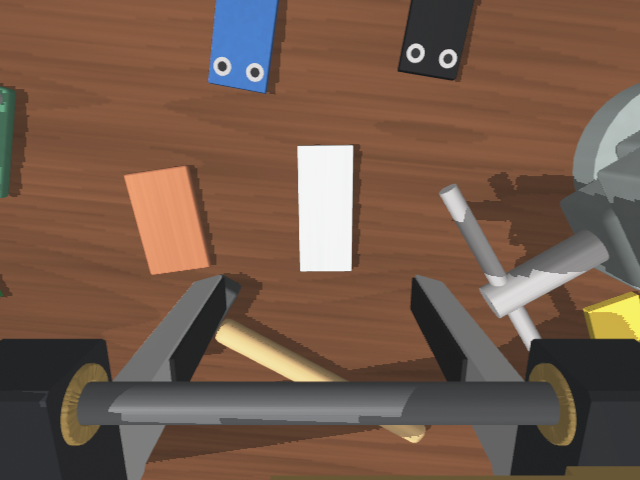

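The view shows the blank at (326,208), the offcut to its left at (168,220) and the vice handle to its right at (450,190)–(530,340). I check the vice clearance.

Run:
```python
from h import *
w=load('wrist')
P=np.array([px(w,u,v) for u in range(380,640,2) for v in range(60,340,2)])
Q=P[(P[:,2]>.03)&(P[:,0]>.41)&(P[:,0]<.53)]
i=Q[:,1].argmax(); print(Q[i], Q[Q[:,2]>.07].max(0) if (Q[:,2]>.07).any() else 0)
print([px(w,u,v).round(3) for u,v in [(450,190),(500,300),(168,220)]])
```

```text
[ 0.48388838 -0.40328091  0.20590044] [ 0.52995762 -0.40328091  0.25992156]
[array([ 0.513, -0.452,  0.088]), array([ 0.434, -0.504,  0.094]), array([ 0.449, -0.218,  0.009])]
```

Run:
```python
from h import *
w=load('wrist')
P=np.array([px(w,u,v) for u in range(437,520) for v in range(180,300)])
Q=P[(P[:,2]>.03)&(P[:,1]<-.43)]
for a in np.arange(.41,.54,.02):
    S=Q[(Q[:,0]>a)&(Q[:,0]<a+.02)]
    if len(S): print(a.round(2),S[:,1].max().round(3),S[:,2].max().round(3),len(S))
```

```text
0.41 -0.499 0.084 19
0.43 -0.493 0.096 793
0.45 -0.478 0.091 706
0.47 -0.462 0.089 604
0.49 -0.446 0.089 637
0.51 -0.447 0.09 176
```

```bash
python3 -m handwheel '[[0.0018,-0.005,-0.05,0.007],[0,0,-0.05,0],[0,0,-0.04,0],[0,0,-0.03,0],[0,0,-0.015,0],[0,0,-0.006,0],[0,0,0,0]]'
python3 - <<'E'
from h import *
s=bot.sense();print(s['eef_pos'],s['ft_force'])
E
```

```text
time: 8.48
eef_pos: [0.4742, -0.3672, 0.0101]
ee_rot: [[0.994, 0.106, 0.001], [0.106, -0.994, -0.001], [0.001, 0.001, -1.0]]
ft_force: [-0.5, -0.7, -0.0]
finger_gap: 0.0893
finger_force: 0.0
[ 0.47416725 -0.36723197  0.01012218] [-0.46610687 -0.67029733 -0.03760649]
```

```bash
python3 -m handwheel '[[0,0.001,-0.006,0],[0,0,0,0],[0,0,0,0],[0,0,0,0],[0,0,0,0],[0,0,0,0],[0,0,0,0],[0,0,0,0]]' 0.4 25;  python3 -m handwheel '[[0,0,0.01,0],[0,0,0.03,0],[0,0,0.05,0],[0,0,0.05,0],[0,0,0.03,0],[0,0,0,0]]'
```

```text
time: 9.48
eef_pos: [0.4737, -0.3665, 0.0037]
ee_rot: [[0.994, 0.105, 0.0], [0.105, -0.994, -0.0], [0.0, 0.001, -1.0]]
ft_force: [0.3, 0.2, 2.5]
finger_gap: 0.0495
finger_force: 25.0
time: 10.22
eef_pos: [0.4748, -0.3672, 0.1763]
ee_rot: [[0.994, 0.105, 0.004], [0.105, -0.994, -0.004], [0.004, 0.004, -1.0]]
ft_force: [0.3, -0.2, -1.4]
finger_gap: 0.0498
finger_force: 25.0
```

```bash
python3 -m handwheel '[[0.003,0.036,0.003,0.18],[0.003,0.036,0.003,0.186],[0.003,0.036,0.003,0.186],[0.003,0.036,0.003,0.186],[0.003,0.036,0.003,0.186],[0.003,0.036,0.003,0.186],[0.003,0.036,0.003,0.182],[0,0,0,0]]'
python3 - <<'E'
from h import *
bot_s=None
w=snap('wrist'); cv2.imwrite('pics/w3.png',w['image'][:,:,::-1]); s=bot.sense(); R=s['ee_rot']; print(s['eef_pos'],np.arctan2(R[1,0],R[0,0]),s['qpos'].round(2),s['finger_gap'])
E
```

```text
time: 11.22
eef_pos: [0.4933, -0.1117, 0.1928]
ee_rot: [[0.17, 0.986, -0.003], [0.986, -0.17, 0.002], [0.001, -0.004, -1.0]]
ft_force: [0.0, 0.1, -1.5]
finger_gap: 0.0496
finger_force: 25.0
[ 0.49361071 -0.11318533  0.19287052] 1.3982056699196843 [-0.36  0.18  1.66 -0.    1.3  -0.19] 0.04961255148505324
```

View pics/w3.png

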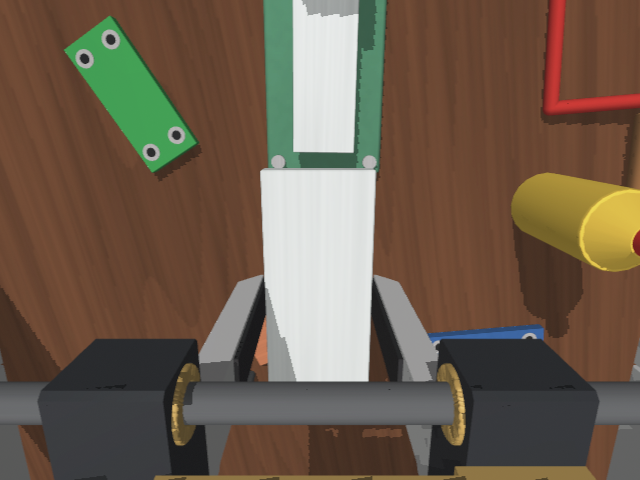

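The held blank's front corners are at (261,170) and (376,170). The first blank's near-end corners are at (292,152) and (353,153). I refine both from pixel edges.

Run:
```python
from h import *
w=load('wrist'); im=w['image'].astype(int); white=(im.max(2)-im.min(2)<45)&(im.min(2)>140)
a=np.array([np.cos(1.397),np.sin(1.397)]); n=np.array([-a[1],a[0]])
def line(rows,z,lo,hi):
    L=[];Rr=[]
    for v in rows:
        xs=np.where(white[v,lo:hi])[0]+lo; L.append(px(w,xs.min()-.5,v,z)[:2]); Rr.append(px(w,xs.max()+.5,v,z)[:2])
    mid=(np.array(L)+np.array(Rr))/2; f=lambda P:np.arctan2(*(np.polyfit(np.array(P)@a,np.array(P)@n,1)[0],1))
    return mid.mean(0).round(4), 1.397+f(L),1.397+f(Rr), np.linalg.norm(np.array(L)-np.array(Rr),axis=1).mean()
def end(z,cols,v0,v1,up):
    P=[]
    for u in cols:
        ys=np.where(white[v0:v1,u])[0]+v0; P.append(px(w,u,(ys.min()-.5 if up else ys.max()+.5),z)[:2])
    return np.mean(P,0).round(4)
print('first',line(range(25,145,5),.035,280,375)); e=end(.035,range(297,349,4),20,162,False)
print('end',e,'c',e+.06*a)
p=np.array([px(w,320,v) for v in (180,220,260)])[:,2]; print('held z',p)
zt=.1985
print('held',line(range(176,260,5),zt,250,385)); e2=end(zt,range(270,370,5),165,230,True); print(e2,'c',e2-.06*a)
t=bot.sense(); print(t['eef_pos'])
```

```text
first (array([ 0.5164, -0.002 ]), np.float64(1.384185578054088), np.float64(1.390386755430311), np.float64(0.05007843545981241))
end [ 0.5051 -0.0539] c [0.51547536 0.00519612]
held z [0.20025694 0.19953578 0.19910903]
held (array([ 0.5   , -0.0726]), np.float64(1.398803656671845), np.float64(1.4000693887547573), np.float64(0.05009003216146913))
[ 0.5036 -0.0512] c [ 0.49322464 -0.11029612]
[ 0.49361071 -0.11318533  0.19287052]
```

```bash
cat >> h.py <<'E'
def pair(w,zt,held=None,zf=.035,fcols=range(297,349,4),ang=1.39,frows=range(25,145,5),flim=(280,375),fv=162):
    im=w['image'].astype(int); white=(im.max(2)-im.min(2)<45)&(im.min(2)>140)
    if held is None: held=white
    a=np.array([np.cos(ang),np.sin(ang)]); n=np.array([-a[1],a[0]])
    def one(m,rows,z,lo,hi,cols,v0,v1,up):
        M=[];S=[]
        for side in (0,1):
            P=np.array([px(w,(np.where(m[v,lo:hi])[0][[0,-1]]+lo+[-.5,.5])[side],v,z)[:2] for v in rows])
            k=np.polyfit(P@a,P@n,1); S.append(np.arctan(k[0])); M.append(k)
        E=np.mean([px(w,u,(np.where(m[v0:v1,u])[0][0]+v0-.5) if up else np.where(m[v0:v1,u])[0][-1]+v0+.5,z)[:2] for u in cols],0)
        k=np.mean(M,0); s=E@a+(-.06 if up else .06)
        return (a*s+n*np.polyval(k,s)).round(4), (ang+np.mean(S)).round(4)
    f=one(white,frows,zf,*flim,fcols,20,fv,False)
    h=one(held,range(178,258,5),zt,250,385,range(270,370,5),165,230,True)
    return f,h,(f[0]-h[0]).round(4),(f[1]-h[1]).round(4)
E
python3 - <<'E'
from h import *
s=bot.sense(); w=snap('wrist'); print(s['eef_pos']); print(pair(w,s['eef_pos'][2]+.006)); s=bot.sense(); print(s['eef_pos'],np.arctan2(s['ee_rot'][1,0],s['ee_rot'][0,0]))
E
```

```text
[ 0.49361071 -0.11318533  0.19287052]
((array([0.5176, 0.0049]), np.float64(1.3886)), (array([ 0.4938, -0.1118]), np.float64(1.3984)), array([0.0238, 0.1167]), np.float64(-0.0098))
[ 0.49380937 -0.11409747  0.193063  ] 1.3969767444588057
```

```bash
python3 -m handwheel '[[0.0079,0.0389,0,-0.01],[0.0079,0.0389,0,0],[0.008,0.0389,0,0],[0,0,-0.05,0],[0,0,-0.05,0],[0,0,-0.035,0],[0,0,-0.01,0],[0,0,0,0]]'
python3 - <<'E'
from h import *
s=bot.sense(); print(s['eef_pos'],s['ft_force'],np.arctan2(s['ee_rot'][1,0],s['ee_rot'][0,0]))
E
```

```text
time: 12.32
eef_pos: [0.5185, 0.0017, 0.0491]
ee_rot: [[0.184, 0.983, -0.001], [0.983, -0.184, -0.0], [-0.0, -0.001, -1.0]]
ft_force: [0.3, -0.8, -1.0]
finger_gap: 0.0498
finger_force: 25.0
[0.51848097 0.00167238 0.04914558] [ 0.28219631 -0.78810275 -0.98073848] 1.3859129360943558
```

```bash
python3 -m handwheel '[[0,0,-0.005,0],[0,0,-0.003,0],[0,0,-0.001,0],[0,0,0,0]]'; python3 -m handwheel '[[0,0,-0.001,0],[0,0,0,0]]'; python3 -m handwheel '[[0,0,-0.001,0],[0,0,0,0]]'
```

```text
time: 12.82
eef_pos: [0.5186, 0.0025, 0.0408]
ee_rot: [[0.182, 0.983, 0.001], [0.983, -0.182, -0.0], [0.0, 0.001, -1.0]]
ft_force: [-0.0, 0.8, -1.5]
finger_gap: 0.0494
finger_force: 25.0
time: 13.08
eef_pos: [0.5184, 0.0025, 0.0395]
ee_rot: [[0.182, 0.983, 0.0], [0.983, -0.182, -0.0], [-0.0, 0.0, -1.0]]
ft_force: [-0.5, 0.3, -1.0]
finger_gap: 0.0494
finger_force: 25.0
time: 13.32
eef_pos: [0.5185, 0.0024, 0.0387]
ee_rot: [[0.183, 0.983, 0.0], [0.983, -0.183, -0.0], [0.0, 0.0, -1.0]]
ft_force: [-0.4, -0.1, 1.0]
finger_gap: 0.0499
finger_force: 25.0
```

Contact (force changed from -1.5 to +1.0). I press 0.5 mm more and open slowly.

```bash
python3 -m handwheel '[[0,0,-0.0005,0],[0,0,0,0]]'; python3 -m handwheel '[[0,0,0,0],[0,0,0,0],[0,0,0,0],[0,0,0,0]]' 0.8;  python3 -m handwheel '[[0,0,0.02,0],[0,0,0.04,0],[0,0,0.05,0],[0,0,0.045,0],[-0.006,-0.033,0,0],[-0.006,-0.033,0,0],[-0.006,-0.033,0,0],[0,0,0,0]]'
python3 - <<'E'
from h import *
w=snap('wrist'); w=snap('wrist'); cv2.imwrite('pics/w4.png',w['image'][:,:,::-1]); s=bot.sense(); print(s['eef_pos'],np.arctan2(s['ee_rot'][1,0],s['ee_rot'][0,0]))
E
```

```text
time: 13.58
eef_pos: [0.5185, 0.0024, 0.0387]
ee_rot: [[0.182, 0.983, 0.001], [0.983, -0.182, -0.0], [0.0, 0.001, -1.0]]
ft_force: [-2.2, -0.9, 5.3]
finger_gap: 0.0496
finger_force: 25.0
time: 14.08
eef_pos: [0.5184, 0.0024, 0.0378]
ee_rot: [[0.182, 0.983, -0.0], [0.983, -0.182, -0.0], [-0.0, -0.0, -1.0]]
ft_force: [0.3, 0.3, 0.1]
finger_gap: 0.075
finger_force: 0.0
time: 15.08
eef_pos: [0.5001, -0.0981, 0.1929]
ee_rot: [[0.185, 0.983, -0.0], [0.983, -0.185, -0.0], [-0.0, -0.0, -1.0]]
ft_force: [-0.7, -0.2, 0.1]
finger_gap: 0.0753
finger_force: 0.0
[ 0.50034639 -0.09624921  0.19286505] 1.3863004214000385
```

View pics/w4.png

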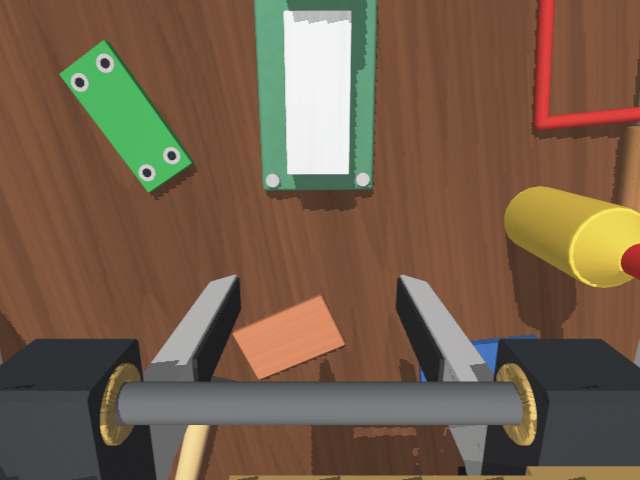

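The blank lies on the stack with its end at (287–349,174). I check its centre against the first blank's (0.5176, 0.0049, 1.389).

Run:
```python
from h import *
w=load('wrist'); im=w['image'].astype(int); white=((im.max(2)-im.min(2)<45)&(im.min(2)>140)).astype(np.uint8)
print('blank',rect(w,white,.045,(275,2,358,178)))
ys=[(u,np.where(white[0:178,u])[0][-1]) for u in range(290,348,8)]; print(ys)
i=im[165:180,320]; print(i.tolist())
```

```text
blank (array([0.5183, 0.003 ]), array([0.1197, 0.0505]), np.float32(1.389), 10660)
[(290, np.int64(174)), (298, np.int64(173)), (306, np.int64(173)), (314, np.int64(173)), (322, np.int64(173)), (330, np.int64(173)), (338, np.int64(173)), (346, np.int64(173))]
[[240, 241, 241], [240, 241, 241], [239, 241, 241], [240, 241, 241], [239, 241, 241], [239, 241, 241], [240, 241, 241], [240, 241, 241], [239, 241, 240], [121, 139, 130], [70, 107, 86], [66, 105, 83], [66, 105, 84], [67, 106, 85], [67, 105, 84]]
```

```bash
python3 -m handwheel '[[0.0164,-0.0232,0,-0.1834],[0.0164,-0.0232,0,-0.1834],[0.0164,-0.0232,0,-0.1834],[0.0164,-0.0232,0,-0.1834],[0.0164,-0.0232,0,-0.1834],[0.0164,-0.0232,0,-0.1834],[0.0164,-0.0232,0,-0.1834],[0.0164,-0.0232,0,-0.1834]]'; python3 -m handwheel '[[0,0,0,0],[0,0,0,0]]' 0.95
python3 - <<'E'
from h import *
w=snap('wrist'); w=snap('wrist'); cv2.imwrite('pics/w5.png',w['image'][:,:,::-1]); s=bot.sense(); R=s['ee_rot']; print(s['eef_pos'],np.arctan2(R[1,0],R[0,0]),s['qpos'].round(2))
im=w['image'].astype(int); r,g,b=im[...,0],im[...,1],im[...,2]
m=((b>r+50)&(b>g+25)).astype(np.uint8); m=cv2.morphologyEx(m,cv2.MORPH_CLOSE,np.ones((25,25)))
print(rect(w,m,.01,(200,50,440,375)))
E
```

```text
time: 16.18
eef_pos: [0.6328, -0.2811, 0.1926]
ee_rot: [[0.996, -0.084, -0.0], [-0.084, -0.996, 0.001], [-0.0, -0.001, -1.0]]
ft_force: [0.1, 0.4, -0.2]
finger_gap: 0.0751
finger_force: 0.0
time: 16.42
eef_pos: [0.6314, -0.2804, 0.1926]
ee_rot: [[0.997, -0.077, -0.001], [-0.077, -0.997, 0.001], [-0.001, -0.001, -1.0]]
ft_force: [0.7, 0.5, -0.1]
finger_gap: 0.0886
finger_force: 0.0
[ 0.63123866 -0.28056203  0.19311404] -0.07748863343086913 [-0.52  0.46  1.25  0.    1.43  1.13]
(array([ 0.6334, -0.2826]), array([0.05  , 0.1192]), np.float32(3.066), 6945)
```

View pics/w5.png

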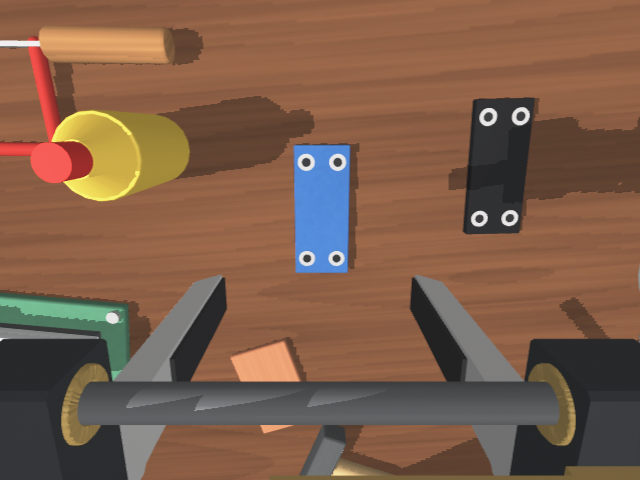

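The jig is centred at (322,208), with the oil bottle well to its left. Going down to grip it.

```bash
python3 -m handwheel '[[0.003,-0.002,-0.05,0.002],[0,0,-0.05,0],[0,0,-0.04,0],[0,0,-0.03,0],[0,0,-0.013,0],[0,0,-0.006,0],[0,0,0,0]]';python3 -m handwheel '[[0,0,0,0],[0,0,0,0],[0,0,0,0],[0,0,0,0],[0,0,0,0],[0,0,0,0],[0,0,0,0],[0,0,0,0]]' 0.4 45;  python3 -m handwheel '[[0,0,0.01,0],[0,0,0.03,0],[0,0,0.05,0],[0,0,0.05,0],[0,0,0.05,0],[0,0,0,0]]'
```

```text
time: 17.4
eef_pos: [0.6351, -0.2843, 0.0049]
ee_rot: [[0.997, -0.077, 0.001], [-0.077, -0.997, -0.001], [0.001, 0.001, -1.0]]
ft_force: [-0.1, 0.5, -0.5]
finger_gap: 0.0891
finger_force: 0.0
time: 18.4
eef_pos: [0.6346, -0.284, 0.0041]
ee_rot: [[0.997, -0.078, 0.0], [-0.078, -0.997, 0.0], [0.0, -0.0, -1.0]]
ft_force: [-0.3, 0.8, 0.6]
finger_gap: 0.0495
finger_force: 45.0
time: 19.15
eef_pos: [0.6369, -0.2857, 0.199]
ee_rot: [[0.997, -0.078, 0.009], [-0.078, -0.997, -0.005], [0.009, 0.005, -1.0]]
ft_force: [-0.5, 0.8, -3.5]
finger_gap: 0.0491
finger_force: 45.0
```

```bash
python3 -m handwheel '[[-0.0176,0.0214,0,0.1834],[-0.0176,0.0214,0,0.1834],[-0.0176,0.0214,0,0.1834],[-0.0176,0.0214,0,0.1834],[-0.0176,0.0214,0,0.1834],[-0.0176,0.0214,0,0.1834],[-0.0176,0.0214,0,0.1834],[-0.0176,0.0214,0,0.1834]]'; python3 -m handwheel '[[0,0,0,0],[0,0,0,0]]'
python3 - <<'E'
from h import *
w=snap('wrist'); cv2.imwrite('pics/w6.png',w['image'][:,:,::-1]); s=bot.sense(); R=s['ee_rot']; print(s['eef_pos'],np.arctan2(R[1,0],R[0,0]),s['finger_gap'])
im=w['image'].astype(int); white=(im.max(2)-im.min(2)<45)&(im.min(2)>140)
E
```

```text
time: 20.15
eef_pos: [0.4914, -0.1118, 0.1914]
ee_rot: [[0.175, 0.985, -0.005], [0.985, -0.175, 0.002], [0.001, -0.005, -1.0]]
ft_force: [-0.1, 0.1, -4.3]
finger_gap: 0.049
finger_force: 45.0
time: 20.4
eef_pos: [0.4935, -0.1132, 0.1928]
ee_rot: [[0.182, 0.983, -0.001], [0.983, -0.182, -0.0], [-0.0, -0.001, -1.0]]
ft_force: [1.6, 0.3, -4.0]
finger_gap: 0.0491
finger_force: 45.0
[ 0.49388008 -0.11341696  0.19301432] 1.3881571855336479 0.04938326854498376
```

View pics/w6.png

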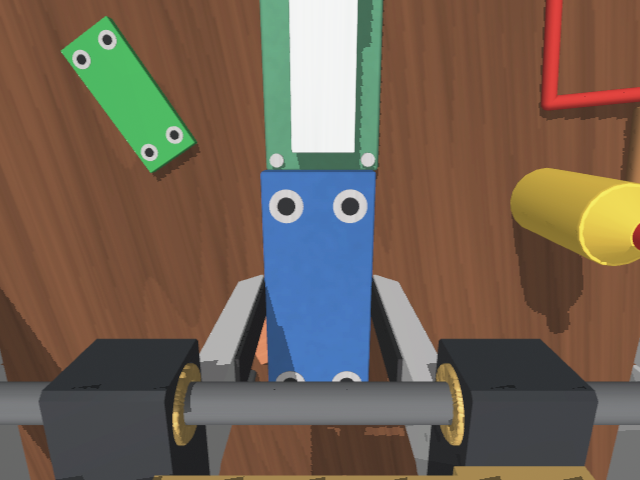

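The jig's front corners are at (261,171) and (376,171). The stack's near end is at (292–355,152), with its top at z 0.045.

Run:
```python
from h import *
w=load('wrist'); im=w['image'].astype(int); r,g,b=im[...,0],im[...,1],im[...,2]
m=((b>r+50)&(b>g+25)).astype(np.uint8); m=cv2.morphologyEx(m,cv2.MORPH_CLOSE,np.ones((5,5)))>0
for z in (.199,): print(pair(w,z,held=m,zf=.045))
print([px(w,320,v)[2].round(4) for v in (185,200,240,280)])
```

```text
((array([0.5182, 0.003 ]), np.float64(1.3904)), (array([ 0.4936, -0.1128]), np.float64(1.3907)), array([0.0246, 0.1158]), np.float64(-0.0003))
[np.float64(0.2), np.float64(0.1991), np.float64(0.1988), np.float64(0.1991)]
```

```bash
python3 -m handwheel '[[0.0081,0.0389,0,0],[0.0081,0.0389,0,0],[0.0081,0.0388,0,0],[0,0,-0.05,0],[0,0,-0.05,0],[0,0,-0.03,0],[0,0,-0.008,0],[0,0,0,0]]'
python3 -m handwheel '[[0,0,-0.003,0],[0,0,-0.001,0],[0,0,0,0]]'; python3 -m handwheel '[[0,0,-0.001,0],[0,0,0,0]]'
```

```text
time: 21.45
eef_pos: [0.5189, 0.0032, 0.0559]
ee_rot: [[0.181, 0.983, 0.0], [0.983, -0.181, -0.0], [-0.0, 0.0, -1.0]]
ft_force: [0.5, 0.6, -3.4]
finger_gap: 0.0495
finger_force: 45.0
time: 21.82
eef_pos: [0.5185, 0.0036, 0.0526]
ee_rot: [[0.18, 0.984, 0.001], [0.984, -0.18, -0.0], [0.0, 0.001, -1.0]]
ft_force: [0.2, 0.4, -3.7]
finger_gap: 0.0492
finger_force: 45.0
time: 22.08
eef_pos: [0.5181, 0.0036, 0.0511]
ee_rot: [[0.18, 0.984, 0.0], [0.984, -0.18, -0.0], [-0.0, 0.0, -1.0]]
ft_force: [-0.4, -0.9, -2.9]
finger_gap: 0.0491
finger_force: 45.0
```

```bash
python3 -m handwheel '[[0,0,-0.001,0],[0,0,0,0]]'; python3 -m handwheel '[[0,0,-0.001,0],[0,0,0,0]]'
```

```text
time: 22.32
eef_pos: [0.518, 0.0036, 0.0499]
ee_rot: [[0.181, 0.984, -0.0], [0.984, -0.181, 0.0], [-0.0, -0.0, -1.0]]
ft_force: [0.6, 0.1, -4.2]
finger_gap: 0.049
finger_force: 45.0
time: 22.58
eef_pos: [0.5182, 0.0036, 0.0491]
ee_rot: [[0.181, 0.984, 0.0], [0.984, -0.181, -0.0], [0.0, 0.0, -1.0]]
ft_force: [-1.9, -0.6, -2.8]
finger_gap: 0.0491
finger_force: 45.0
```

```bash
python3 -m handwheel '[[0,0,-0.0008,0],[0,0,0,0]]'; python3 -m handwheel '[[0,0,-0.0004,0],[0,0,0,0]]'
```

```text
time: 22.82
eef_pos: [0.5182, 0.0036, 0.0491]
ee_rot: [[0.18, 0.984, 0.001], [0.984, -0.18, -0.0], [0.0, 0.001, -1.0]]
ft_force: [-2.8, 0.4, 5.5]
finger_gap: 0.0496
finger_force: 45.0
time: 23.08
eef_pos: [0.5182, 0.0036, 0.049]
ee_rot: [[0.18, 0.984, 0.001], [0.984, -0.18, -0.0], [-0.0, 0.001, -1.0]]
ft_force: [-1.9, -0.4, 8.7]
finger_gap: 0.0492
finger_force: 45.0
```

```bash
python3 -m handwheel '[[0,0,0,0],[0,0,0,0],[0,0,0,0],[0,0,0,0]]' 0.8 40;  python3 -m handwheel '[[0,0,0.02,0],[0,0,0.04,0],[0,0,0.05,0],[0,0,0.035,0],[-0.006,-0.033,0,0],[-0.006,-0.033,0,0],[-0.006,-0.033,0,0],[0,0,0,0]]'
python3 - <<'E'
from h import *
w=snap('wrist'); w=snap('wrist'); im=w['image'].astype(int); r,g,b=im[...,0],im[...,1],im[...,2]
m=((b>r+40)&(b>g+20)).astype(np.uint8); m=cv2.morphologyEx(m,cv2.MORPH_CLOSE,np.ones((25,25)))
print(rect(w,m,.055,(250,0,380,230)))
cv2.imwrite('pics/w7.png',cv2.resize(w['image'][0:230,220:420,::-1],None,fx=2.6,fy=2.6,interpolation=cv2.INTER_CUBIC)); s=bot.sense(); print(s['eef_pos'],np.arctan2(s['ee_rot'][1,0],s['ee_rot'][0,0]))
E
```

```text
time: 23.58
eef_pos: [0.5181, 0.0036, 0.0476]
ee_rot: [[0.181, 0.984, -0.0], [0.984, -0.181, -0.0], [-0.0, -0.0, -1.0]]
ft_force: [0.9, 0.1, -0.4]
finger_gap: 0.075
finger_force: 0.0
time: 24.58
eef_pos: [0.4998, -0.097, 0.1927]
ee_rot: [[0.184, 0.983, -0.0], [0.983, -0.184, -0.0], [-0.0, -0.0, -1.0]]
ft_force: [0.5, 1.1, -0.9]
finger_gap: 0.0753
finger_force: 0.0
(array([0.5183, 0.0058]), array([0.1241, 0.05  ]), np.float32(1.392), 11848)
[ 0.50008319 -0.09503107  0.19263604] 1.3883147348016824
```

View pics/w7.png

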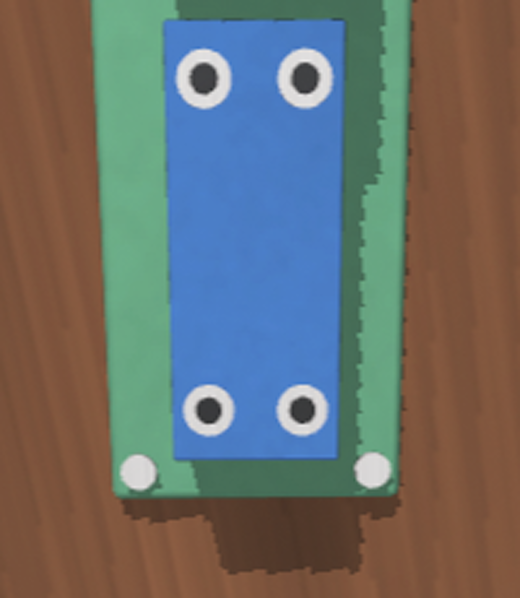

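The crop shows the jig square on the stack, with the blank hidden beneath it. The measured centre is within 2 mm. Now back to the knob.

```bash
python3 -m handwheel '[[0.0091,0.0517,0,0],[0.0091,0.0517,0,0],[0.0091,0.0517,0,0],[0.0091,0.0517,0,0],[0.0091,0.0517,0,0],[0.0091,0.0517,0,0.005],[0,0,0,0],[0,0,0,0]]' 0.8 40
python3 - <<'E'
from h import *
w=snap('wrist'); im=w['image'].astype(int); m=(im[...,0]>140)&(im[...,1]<60); m[:,:260]=0; m[:,400:]=0
ys,xs=np.where(m); print(bot.sense()['eef_pos'],xs.min(),xs.max(),ys.min(),ys.max()); print(px(w,(xs.min()+xs.max())/2,ys.min(),.082))
E
```

```text
time: 25.68
eef_pos: [0.5539, 0.2153, 0.1924]
ee_rot: [[0.174, 0.985, -0.001], [0.985, -0.174, -0.001], [-0.001, -0.001, -1.0]]
ft_force: [-0.2, 0.7, -0.1]
finger_gap: 0.0753
finger_force: 0.0
[0.55402585 0.2145858  0.19256282] 297 341 208 250
[0.55808434 0.23562736 0.082     ]
```

Knob still out, laterally centred within about 1 mm. Descend, pinch, push.

```bash
python3 -m handwheel '[[0.0005,0,-0.05,0],[0,0,-0.05,0],[0,0,-0.037,0],[0,0,-0.01,0],[0,0,0,0]]' 0.8 40; python3 -m handwheel '[[0,0,0,0],[0,0,0,0],[0,0,0,0],[0,0,0,0],[0,0,0,0],[0,0,0,0]]' 0.2 40;  python3 -m handwheel '[[-0.0014,-0.0079,0,0],[-0.0014,-0.0079,0,0],[-0.0014,-0.0079,0,0],[-0.0014,-0.0079,0,0],[-0.0014,-0.0079,0,0],[-0.0003,-0.0015,0,0],[0,0,0,0],[0,0,0,0]]'
```

```text
time: 26.35
eef_pos: [0.5555, 0.2141, 0.0462]
ee_rot: [[0.177, 0.984, 0.0], [0.984, -0.177, -0.0], [0.0, 0.0, -1.0]]
ft_force: [0.2, -0.8, 0.9]
finger_gap: 0.0752
finger_force: 0.0
time: 27.1
eef_pos: [0.5549, 0.215, 0.0461]
ee_rot: [[0.176, 0.984, -0.0], [0.984, -0.176, 0.0], [0.0, -0.0, -1.0]]
ft_force: [-1.7, -0.2, 4.1]
finger_gap: 0.0351
finger_force: 40.0
time: 28.1
eef_pos: [0.548, 0.1755, 0.0461]
ee_rot: [[0.177, 0.984, 0.001], [0.984, -0.177, 0.004], [0.004, 0.0, -1.0]]
ft_force: [-1.4, 7.9, 4.1]
finger_gap: 0.0354
finger_force: 40.0
```

Against the home stop (7.9 N, 40 mm travelled). Release, rise, and look.

```bash
python3 -m handwheel '[[0,0,0,0],[0,0,0,0],[0,0,0,0],[0,0,0,0],[0,0,0.03,0],[0,0,0.05,0],[0,0,0.05,0],[0,0,0.03,0]]' 0.8;  python3 -m handwheel '[[-0.0102,-0.0575,0,0],[-0.0102,-0.0575,0,0],[-0.0102,-0.0575,0,0],[-0.0102,-0.0575,0,0],[0,0,0,0],[0,0,0,0]]'
python3 - <<'E'
from h import *
w=snap('wrist');w=snap('wrist'); im=w['image'].astype(int); r,g,b=im[...,0],im[...,1],im[...,2]
m=((b>r+40)&(b>g+20)).astype(np.uint8); m=cv2.morphologyEx(m,cv2.MORPH_CLOSE,np.ones((5,5)))
print(bot.sense()['eef_pos'],bot.sense()['time']); print(rect(w,m,.055,(250,0,380,230)))
t=snap('top'); im=t['image'].astype(int); print('knob',rect(t,(im[...,0]>140)&(im[...,1]<60),.075,(215,215,240,250)))
a=cv2.resize(w['image'][0:240,200:440],(400,400)); b=cv2.resize(t['image'][150:310,180:440],(400,400*160//260))
c=np.zeros((400,800,3),np.uint8); c[:,:400]=a; c[:b.shape[0],400:]=b; cv2.imwrite('pics/w8.png',c[:,:,::-1])
E
```

```text
time: 29.1
eef_pos: [0.5489, 0.1738, 0.2086]
ee_rot: [[0.176, 0.984, 0.004], [0.984, -0.176, 0.0], [0.001, 0.004, -1.0]]
ft_force: [0.6, 0.5, -0.7]
finger_gap: 0.0752
finger_force: 0.0
time: 29.85
eef_pos: [0.5071, -0.0559, 0.2058]
ee_rot: [[0.176, 0.984, 0.0], [0.984, -0.176, 0.001], [0.001, 0.0, -1.0]]
ft_force: [0.2, 0.6, 0.3]
finger_gap: 0.0751
finger_force: 0.0
[ 0.50729024 -0.05491905  0.20574321] 29.95
(array([0.5179, 0.0035]), array([0.1193, 0.0501]), np.float32(1.393), 7712)
knob (array([0.5461, 0.1782]), array([0.0305, 0.0331]), np.float32(2.96), 85)
```

View pics/w8.png

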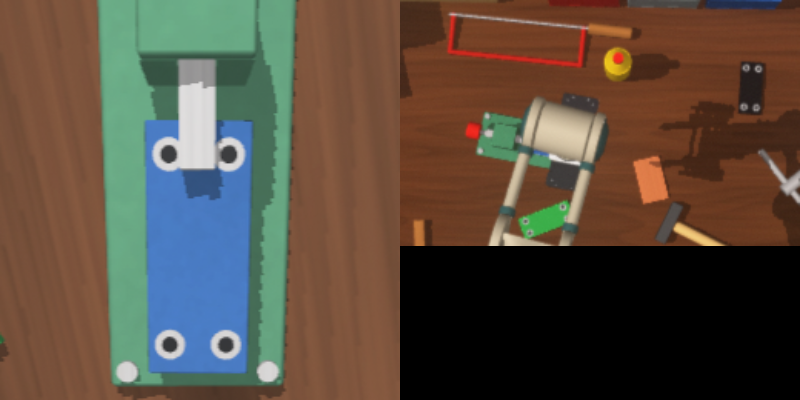

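The tongue lies over the jig's end, at (198,165) in the crop. The knob is back at its starting position, (0.5461, 0.1782), and the pack is square.

```bash
python3 -c "
from rig import bot
print(bot.hand_in())"
```

```text
the job is handed in; nothing more can be done
None
```

The drilling pack is made up and handed in at about 30 s: both blanks and the blue jig plate are stacked to within about 2 mm by camera, and the knob is back home with its tongue over the pack; the judge returned no verdict.

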